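# Open the touch-latch showcase on the sales table

### The job

Open the little glass showcase for a customer without picking anything up. Slide the ring box that stands in front of it along the table, out of the way of the door's swing; press the free side of the door in against its push-to-open catch and let go so that it springs ajar by itself; then swing the door wide open with a fingertip, square to the showcase or a little more, and leave it there. The door must not touch the ring box, the box must not be lifted or tipped, and the dish and the bracelet beside the showcase stay where they are.

Things in the scene. Friction and masses are not known exactly. Their poses are not given: they have to be found in the camera images.
- showcase: Glazed wooden display showcase, fixed to the table, 105 (x) x 180 (y) x 200 (z) mm, one glass door over its whole front; origin at the centre of its underside, z up; its front faces its own -x (towards the robot), +y is its left seen from the robot. The goods shown inside (two bracelets, a ring box) are not to be handled.
- door (a joint): Door hinge, rad: 0 shut and latched, positive open (free edge swings to the showcase's -x, then its +y), stop at 1.75; gives inwards to -0.030. Pressed at the free side past about -0.02 (3 to 4 mm, about 5 N) and let go, it springs out by itself to 0.3-0.4 and stays, so back off at least 100 mm at once. The catch then stays released. From there it swings with under 2 N and light friction holds it anywhere.
- door_hinge (a point): Point on the vertical hinge axis at the door's top edge (198 mm up); does not move. The axis lies in the plane of the door's back face, 59 mm in front of and 90 mm left (+y) of the showcase's centre. Door: frame of 24 mm wide, 14 mm thick wooden bars round a glass pane, 180 mm from axis to free edge, 10 to 198 mm above the table, no handle.
- door_press (a point): Point on the front face of the door's free (right) frame bar, in the middle of its width (12 mm from the free edge), 30 mm below its top edge (168 mm up): the place to press. x, y and z axes are the door's: -x out of its front face, -y from the hinge to the free edge. Moves with the door.
- door_back (a point): The same point on the door's back face, 14 mm behind door_press. Behind the door, up from 142 mm above the table, is free space; lower down a steel striker stands 27 mm out of the door's back (113 to 131 mm up, 24 mm from the free edge) and the catch's round plunger comes out of the showcase beside it, so keep fingertips above 142 mm there.
- ring_box_mid (a point): Centre of the small shut ring box (cube-like, round knob on its front), 55 x 52 x 45 mm, 55 g, loose on the table in front of the showcase, within the swing of the door. The point is half-way up, 22.5 mm above the table; its axes are the box's. It slides easily. Anywhere beyond 225 mm from the hinge axis it is clear of the door.
- dish_mid (a point): Centre of a round white dish, 82 mm across and 22 mm high, loose to the left of the door's swing; leave it. The point is 11 mm up.
- bracelet_mid (a point): Centre of a ring-shaped dark stone bracelet lying flat, 62 mm across and 20 mm high, loose just to the right of the showcase; leave it. The point is 10 mm up.
Mind the look-alikes: they are no part of the job. Of the things that look like the part that bears ring_box_mid, the middle-sized one is meant.

How it is judged:
By the outcome, as a careful person would: the job done as asked, in the order asked, and still so for the second after the job is handed in, with the robot touching nothing.
It also fails if it takes over 72 s, if anything falls off the work surface, if the arm or the gripper's body presses on something with over 40 N, if the wrist force passes 120 N, or if a joint passes its speed limit or range.

### The arm

A 7-joint arm with a two-finger parallel gripper is mounted at the origin on a cart in front of the work surface, level with it; the furniture and walls round the work are solid. World frame = base frame: x ahead of the robot, y to its left, z up, the work surface at z = 0. Lengths are in m, angles in rad, forces in N, time in s.
With the tool pointing down it reaches from about 0.35 to 0.9 m from the base axis. Payload 7.2 kg.
Tool frame: the origin (TCP) lies at the very end of the fingers, on their centre line; the grasp point (between the pads) lies 19 mm behind it (bot.pinch_z is the z of the grasp point in the tool frame, in m); z points along the fingers, y is the direction in which the jaws open and shut (so a half turn about z gives the same grasp; the last joint's range is limited). The gripper opens to 85 mm and grips with 20 to 120 N. Pads are 22 mm wide; open, the fingers measure 114 mm over their backs; the gripper's body (76 mm by 85 mm) begins 54 mm behind the grasp point. The pads swing forward as they close: fully open they stand 13 mm farther back than shut.
Start: joints at [1.173, 0.411, -0.013, 1.596, 0.006, 1.134, -0.082], TCP at [0.202, -0.591, 0.231] pointing down, gripper open.
Joint ranges: [-2.95, 2.95], [-0.29, 1.99], [-1.47, 1.44], [0.14, 2.54], [-1.03, 4.17], [0.13, 1.85], [-2.86, 2.86]. Speed limits (rad/s): [2.39, 2.39, 3.01, 3.01, 3.14, 3.14, 3.14].

### API

Orientations are given as a 3x3 rotation matrix whose columns are the frame's x, y, z axes.
In Python, from cell import bot gives the robot as it stands.
- The arm moves only by the tool step_arm, never from a script. Its argument "commands" is a list of rows, each an object with "travel": the shift along the tool's x, y, z as a fraction of full scale, a list of three; "twist": the turn, a rotation vector about the tool's x, y, z as a fraction of full scale, a list of three; "grip": the gripper command: -1 is shut, 1 is fully open, values between are in proportion. In form: [{"travel": [x, y, z], "twist": [rx, ry, rz], "grip": grip}, ...]. A call has 1 to 8 rows; each row shifts and turns the pose as measured when the row begins, along the tool's axes as they then stand; what a row does not reach is not made up. Full scale, the value 1, is 0.25 m for a shift and 180 degrees for a turn. A row lasts 1/12 s, in which the tool goes at most 41.7 mm and 7.16 degrees, less where a joint would pass 70% of its speed; a pose out of reach is approached as far as the arm can. A call with a number of a shift or a turn outside -1 to 1 is refused whole. A call with a gripper value outside its range is refused whole. The fingers move at their own pace and stop on an object; the grip force is fixed at half the most. Time passes only in rows, so rows that do not move let the fingers close. It gives the time, the measured TCP pose, the force and the opening at its end, in the units of the state.
- bot.state(): the state, without advancing time (a new reading comes with each control period).
- bot.grab_frame(name): name is "scene" or "top"; returns a dict with "image" (480x640x3 uint8, blue, green, red), "z_map" (480x640 float32, m along the optical axis (not along the pixel's ray), 0 where there is no reading), "mtx" (3x3 intrinsics, pixels), "D" ([k1, k2, p1, p2, k3] as OpenCV has them; the pictures are not rectified), "position" and "orientation" of the camera in the world. Camera axes: x right, y up, looking along -z (the intrinsics and any distortion apply to the point x, -y, -z); pixel columns grow to the right and rows downward; lengths in m; the calibration is good to about 2 mm. A picture is of the moment at which its call begins.
- bot.finish_job(): hands the job in, once; it reports no verdict.
The state is a dict: "time_s": time; "qpos": joint angles; "joint_vel": joint speeds; "joint_efforts": joint torques, N m; "ee_pos": TCP position; "ee_rot": TCP orientation; "force": force on the tool from outside, world axes, zero at the start; "moment": the same for the moment, N m; "opening": opening from 0.0 (shut) to 1.0 (fully open).
Only numpy, scipy, OpenCV 4.12 (cv2) and the standard library are available. Lean on these libraries where they do the work, as an engineer would, in place of code of your own. Each camera call takes 0.05 s, during which the arm holds its last target.

## Working session

There is one attempt and no reset: what is moved stays moved. The work goes in short steps, Python scripts to look and compute and a tool call to move; the robot and the scene stay as the last step left them, time stands still between calls to the robot, and variables do not carry over. Pictures are saved under pics/ and viewed, and the job is handed in when it is done.

Besides the shell and the picture viewer there is one more tool, called by a JSON object that holds its "name" and its "arguments". step_arm: Moves the arm, as the interface text tells. Its arguments: {"type":"object","properties":{"commands":{"type":"array","items":{"type":"object","properties":{"travel":{"type":"array","items":{"type":"number"}},"twist":{"type":"array","items":{"type":"number"}},"grip":{"type":"number"}}}}},"required":["commands"]}

```bash
ls; mkdir -p pics
python3 - <<'E'
from cell import bot
import cv2,numpy as np
s=bot.state(); print(s['time_s'],s['ee_pos'],s['ee_rot'],s['opening'])
for n in('scene','top'):
    f=bot.grab_frame(n); cv2.imwrite(f'pics/{n}0.png',f['image']); np.savez(f'{n}0.npz',**f)
    print(n,f['mtx'],f['D'],f['position'],f['orientation'],(f['z_map']>0).mean())
E
```

```text
pics
0.0 [ 0.20220592 -0.59085189  0.23044012] [[ 9.46100915e-01  3.23871376e-01 -6.25580546e-04]
 [ 3.23871964e-01 -9.46099712e-01  1.51172946e-03]
 [-1.02255675e-04 -1.63285662e-03 -9.99998662e-01]] 1.0019447923868532
scene [[610.15597511   0.         323.17134858]
 [  0.         610.15597511 238.33274402]
 [  0.           0.           1.        ]] [0.06409012 0.         0.         0.         0.        ] [0.05044423 0.5448216  0.90622055] [[-0.59718744  0.59855361 -0.53394826]
 [-0.80197699 -0.45730986  0.38431835]
 [-0.01414466  0.65772431  0.75312593]] 0.9958756510416666
top [[482.1794233    0.         312.33973134]
 [  0.         482.1794233  240.14396607]
 [  0.           0.           1.        ]] [-0.08396521  0.          0.          0.          0.        ] [0.50008291 0.13174522 0.98610048] [[ 0.01728277  0.99489391 -0.09943547]
 [-0.99984006  0.01765439  0.00285853]
 [ 0.00459941  0.09937016  0.99503991]] 0.9960188802083333
```

View pics/scene0.png

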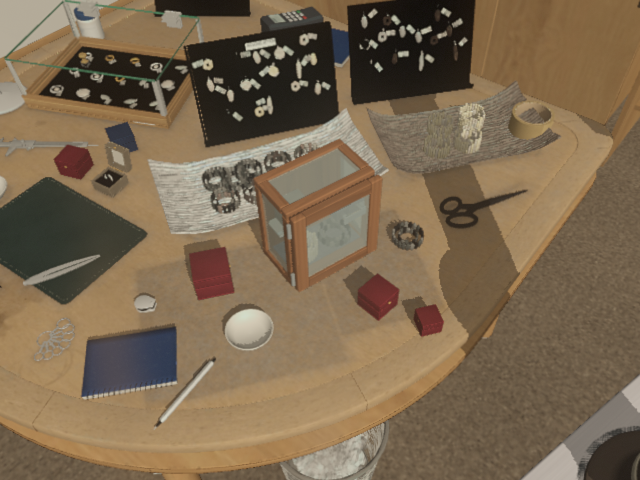

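View pics/top0.png

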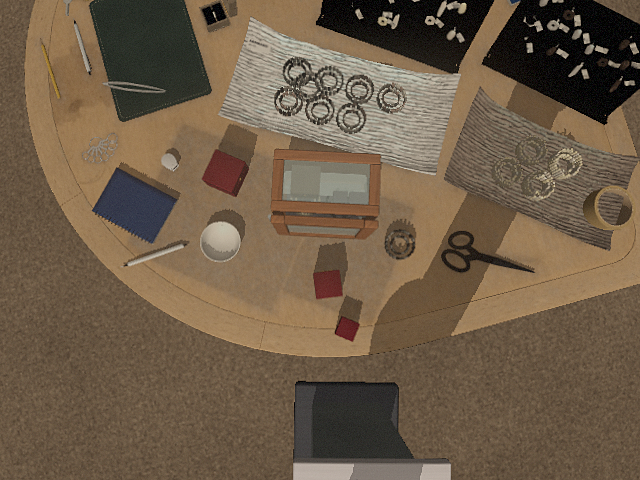

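Three red ring boxes are near the showcase, with top-view pixels of large (225,172), medium (327,285) and small (346,328). A fourth stands far back, at scene (73,162). The medium one in front of the door fits ring_box_mid. I'll measure the sizes and confirm it in a crop.

```bash
cat > h.py <<'E'
import cv2,numpy as np
def cloud(f):
    z=f['z_map'].astype(float); h,w=z.shape
    uv=np.stack(np.meshgrid(np.arange(w),np.arange(h)),-1).reshape(-1,1,2).astype(float)
    n=cv2.undistortPoints(uv,f['mtx'],f['D'])[:,0]
    zz=z.ravel()
    pc=np.stack([n[:,0]*zz,-n[:,1]*zz,-zz],1)
    P=pc@np.array(f['orientation']).T+np.array(f['position']); P[zz==0]=np.nan
    return P.reshape(h,w,3)
def ray(f,u,v,zp):
    n=cv2.undistortPoints(np.array([[[u,v]]],float),f['mtx'],f['D'])[0,0]
    d=np.array(f['orientation'])@np.array([n[0],-n[1],-1]); p=np.array(f['position'])
    return p+d*(zp-p[2])/d[2]
def red(f):
    hsv=cv2.cvtColor(f['image'],cv2.COLOR_BGR2HSV)
    return ((hsv[...,0]<6)|(hsv[...,0]>170))&(hsv[...,1]>140)&(hsv[...,2]>40)
E
python3 - <<'E'
from h import *
for n in('top','scene'):
    f=np.load(f'{n}0.npz'); P=cloud(f)
    m=red(f).astype(np.uint8); k,l,st,c=cv2.connectedComponentsWithStats(m)
    for i in range(1,k):
        if st[i,4]<100: continue
        q=P[l==i]; zt=np.nanpercentile(q[:,2],90)
        t=q[abs(q[:,2]-zt)<.006][:,:2].astype(np.float32)
        print(n,c[i].round(),st[i,4],'ztop',zt.round(4),'rect',cv2.minAreaRect(t), )
f=np.load('top0.npz');P=cloud(f)
for u,v in [(275,155),(375,155),(378,212),(276,212),(275,234),(378,234),(325,232),(325,218),(220,241),(400,240),(325,352),(260,340),(370,350),(420,345),(325,310)]: print((u,v),P[v,u].round(3))
# cabinet-high points
m=(P[...,2]>.185)&(P[...,2]<.215)&(P[...,0]>.4)
cv2.imwrite('pics/hi.png',m.astype(np.uint8)*255)
c1=cv2.resize(f['image'][130:350,190:430],None,fx=2.5,fy=2.5,interpolation=cv2.INTER_CUBIC)
cv2.imwrite('pics/crop_top.png',c1)
s=np.load('scene0.npz')
cv2.imwrite('pics/crop_sc.png',cv2.resize(s['image'][130:350,180:460],None,fx=2.7,fy=2.7,interpolation=cv2.INTER_CUBIC))
E
```

```text
top [223. 172.] 897 ztop 0.0605 rect ((0.7276533842086792, 0.30719617009162903), (0.0657041147351265, 0.06568054854869843), 68.42509460449219)
top [327. 284.] 628 ztop 0.0476 rect ((0.5090192556381226, 0.09823115915060043), (0.04968578368425369, 0.050472017377614975), 8.301992416381836)
top [347. 329.] 360 ztop 0.0355 rect ((0.42265868186950684, 0.05833273008465767), (0.03642528876662254, 0.03704620525240898), 68.09693145751953)
scene [ 73. 161.] 857 ztop 0.0476 rect ((1.1736085414886475, 0.3896476924419403), (0.05294303223490715, 0.05526141822338104), 35.18284606933594)
scene [211. 280.] 979 ztop 0.0601 rect ((0.7177008986473083, 0.31353670358657837), (0.06338581442832947, 0.04952676594257355), 67.40229034423828)
scene [380. 296.] 933 ztop 0.0476 rect ((0.5063424706459045, 0.1011117547750473), (0.05229678004980087, 0.05212327465415001), 8.894816398620605)
scene [430. 320.] 582 ztop 0.0359 rect ((0.42042338848114014, 0.06089663878083229), (0.03789713978767395, 0.03811096027493477), 69.13381958007812)
(275, 155) [0.72  0.194 0.201]
(375, 155) [0.724 0.027 0.2  ]
(378, 212) [0.628 0.022 0.199]
(276, 212) [0.627 0.192 0.18 ]
(275, 234) [0.61  0.206 0.001]
(378, 234) [ 0.614 -0.006 -0.001]
(325, 232) [0.609 0.105 0.061]
(325, 218) [0.616 0.109 0.199]
(220, 241) [0.593 0.318 0.006]
(400, 240) [ 0.602 -0.052 -0.003]
(325, 352) [0.372 0.1   0.002]
(260, 340) [0.394 0.231 0.001]
(370, 350) [0.378 0.009 0.001]
(420, 345) [ 0.297 -0.278 -0.808]
(325, 310) [0.457 0.101 0.001]
```

View pics/crop_top.png

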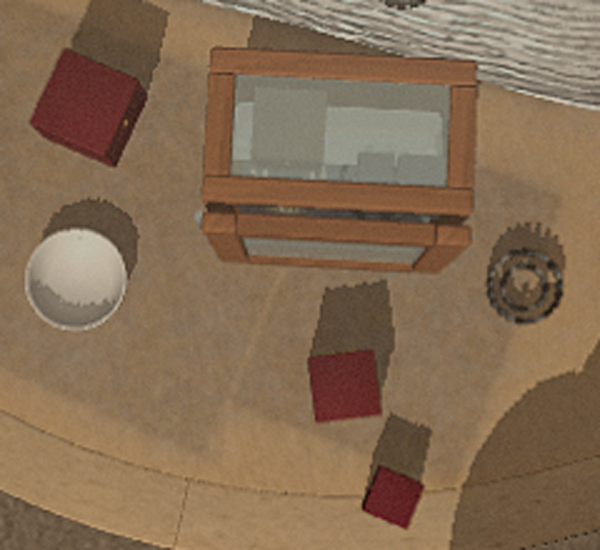

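View pics/crop_sc.png

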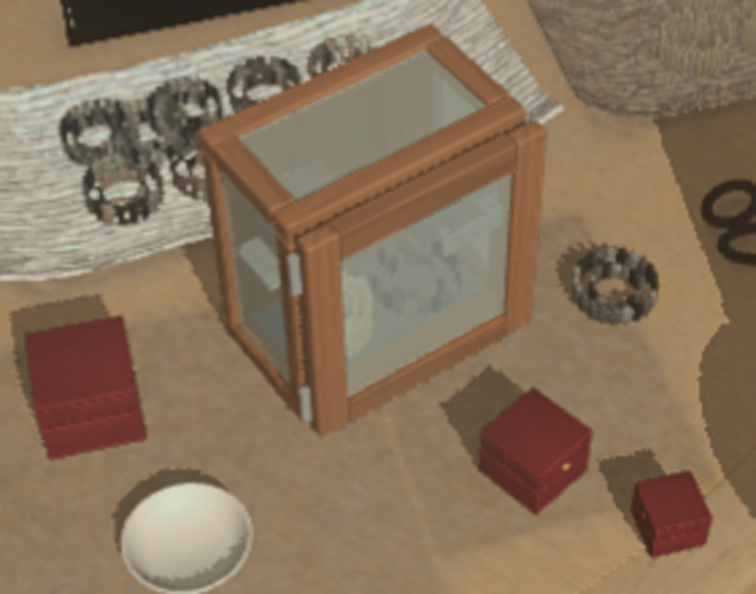

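View pics/hi.png

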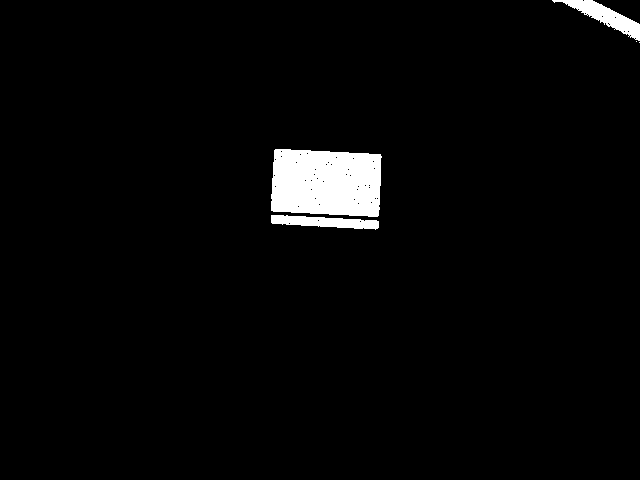

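Run:
```python
from h import *
for n in('top','scene'):
    f=np.load(f'{n}0.npz');P=cloud(f)
    m=((P[...,2]>.188)&(P[...,2]<.21)&(P[...,0]>.5)&(P[...,0]<.8)&(P[...,1]>-.05)&(P[...,1]<.3)).astype(np.uint8)
    k,l,st,c=cv2.connectedComponentsWithStats(m)
    for i in range(1,k):
        if st[i,4]<60: continue
        q=P[l==i]; r=cv2.minAreaRect(q[:,:2].astype(np.float32)); print(n,st[i],np.nanmean(q[:,2]).round(4),r); print(cv2.boxPoints(r).round(4).tolist())
f=np.load('top0.npz')
# dish/bracelet
P=cloud(f)
for nm,(u0,u1,v0,v1),zr in [('dish',(190,250,215,270),(.012,.04)),('brac',(382,420,218,262),(.009,.04))]:
    q=P[v0:v1,u0:u1].reshape(-1,3); q=q[(q[:,2]>zr[0])&(q[:,2]<zr[1])]
    print(nm,cv2.minEnclosingCircle(q[:,:2].astype(np.float32)),q[:,2].max())
for r in [(325,353)]: pass
# red box side faces orientation via boxpoints
m=red(f); 
q=P[270:300,305:350].reshape(-1,3); mm=(q[:,2]>.04); r=cv2.minAreaRect(q[mm][:,:2].astype(np.float32)); print(r,cv2.boxPoints(r))
```

```text
top [ 271  149  111   68 6756] 0.198 ((0.6770249009132385, 0.10840688645839691), (0.18057477474212646, 0.10596279799938202), 87.86961364746094)
[[0.6207000017166138, 0.02019999921321869], [0.7265999913215637, 0.016200000420212746], [0.733299970626831, 0.19670000672340393], [0.6273999810218811, 0.20059999823570251]]
top [271 215 108  15 965] 0.1976 ((0.6105945706367493, 0.1098417341709137), (0.17831966280937195, 0.01468521449714899), 87.84149169921875)
[[0.5999000072479248, 0.020999999716877937], [0.6146000027656555, 0.020500000566244125], [0.6212999820709229, 0.19869999587535858], [0.6065999865531921, 0.19920000433921814]]
scene [ 254  139  129   89 6022] 0.1979 ((0.6651628017425537, 0.11026359349489212), (0.1831194907426834, 0.13052459061145782), 87.58779907226562)
[[0.5960999727249146, 0.0215000007301569], [0.7264999747276306, 0.01600000075995922], [0.7342000007629395, 0.19900000095367432], [0.6037999987602234, 0.2045000046491623]]
dish ((0.5904120802879333, 0.31526607275009155), 0.0413660928606987) 0.027544786782533248
brac ((0.5917336940765381, -0.048751313239336014), 0.031108424067497253) 0.023481055543520868
((0.5083240270614624, 0.09789207577705383), (0.05200335383415222, 0.05193550884723663), 8.376797676086426) [[0.4788167  0.11979481]
 [0.48638278 0.06841337]
 [0.53783137 0.07598934]
 [0.5302653  0.12737077]]
```

The crops confirm the target is the medium red box with the brass knob. It sits at (0.507, 0.100), yawed about 8.4°, and its top is about 47 mm up.

The other fits are:
- **Showcase:** yaw about -2.1°
- **Hinge:** about (0.620, 0.200)
- **Press point:** about (0.600, 0.033)

I'll close the gripper and square it to the box first.

{"name": "step_arm", "arguments": {"commands": [{"travel": [0, 0, 0], "twist": [0, 0, 0.029], "grip": -1}, {"travel": [0, 0, 0], "twist": [0, 0, 0.029], "grip": -1}, {"travel": [0, -0.1, 0], "twist": [0, 0, 0], "grip": -1}, {"travel": [0, 0, 0], "twist": [0, 0, 0], "grip": -1}]}}

```text
time_s: 0.43
ee_pos: [0.1978, -0.5645, 0.2277]
ee_rot: [[0.99, 0.138, -0.003], [0.138, -0.99, 0.006], [-0.002, -0.007, -1.0]]
force: [0.0, 0.3, -0.3]
opening: 0.452
```

{"name": "step_arm", "arguments": {"commands": [{"travel": [0.081, -0.138, 0], "twist": [0, 0, 0], "grip": -1}, {"travel": [0.081, -0.138, 0], "twist": [0, 0, 0], "grip": -1}, {"travel": [0.081, -0.138, 0], "twist": [0, 0, 0], "grip": -1}, {"travel": [0.081, -0.138, 0], "twist": [0, 0, 0], "grip": -1}, {"travel": [0.081, -0.138, 0], "twist": [0, 0, 0], "grip": -1}, {"travel": [0.081, -0.138, 0], "twist": [0, 0, 0], "grip": -1}, {"travel": [0.081, -0.138, 0], "twist": [0, 0, 0], "grip": -1}, {"travel": [0.081, -0.138, 0], "twist": [0, 0, 0], "grip": -1}]}}

```text
time_s: 1.1
ee_pos: [0.3181, -0.2659, 0.2252]
ee_rot: [[0.992, 0.126, -0.008], [0.126, -0.992, 0.005], [-0.007, -0.006, -1.0]]
force: [1.1, -1.0, 0.3]
opening: -0.0
```

{"name": "step_arm", "arguments": {"commands": [{"travel": [0.083, -0.143, 0], "twist": [0, 0, 0], "grip": -1}, {"travel": [0.083, -0.143, 0], "twist": [0, 0, 0], "grip": -1}, {"travel": [0.083, -0.143, 0], "twist": [0, 0, 0], "grip": -1}, {"travel": [0.083, -0.143, 0], "twist": [0, 0, 0], "grip": -1}, {"travel": [0.083, -0.143, 0], "twist": [0, 0, 0], "grip": -1}, {"travel": [0.083, -0.143, 0], "twist": [0, 0, 0], "grip": -1}, {"travel": [0.083, -0.143, 0], "twist": [0, 0, 0], "grip": -1}, {"travel": [0.083, -0.143, 0], "twist": [0, 0, 0], "grip": -1}]}}

```text
time_s: 1.77
ee_pos: [0.4448, 0.0427, 0.2269]
ee_rot: [[0.992, 0.126, -0.004], [0.126, -0.992, 0.002], [-0.003, -0.002, -1.0]]
force: [0.9, -0.6, 0.2]
opening: 0.002
```

{"name": "step_arm", "arguments": {"commands": [{"travel": [0.0, 0.0, 0], "twist": [0, 0, 0], "grip": -1}]}}

```text
time_s: 1.85
ee_pos: [0.447, 0.0505, 0.2276]
ee_rot: [[0.991, 0.134, -0.001], [0.134, -0.991, 0.006], [-0.0, -0.006, -1.0]]
force: [0.1, 0.4, 0.1]
opening: -0.001
```

{"name": "step_arm", "arguments": {"commands": [{"travel": [0.08, -0.125, 0], "twist": [0, 0, 0], "grip": -1}, {"travel": [0.08, -0.125, 0], "twist": [0, 0, 0], "grip": -1}, {"travel": [0.08, -0.125, 0], "twist": [0, 0, 0], "grip": -1}, {"travel": [0.08, -0.125, 0], "twist": [0, 0, 0], "grip": -1}, {"travel": [0, 0, 0], "twist": [0, 0, 0], "grip": -1}]}}

```text
time_s: 2.27
ee_pos: [0.5103, 0.1887, 0.2269]
ee_rot: [[0.991, 0.135, -0.002], [0.135, -0.991, 0.007], [-0.001, -0.007, -1.0]]
force: [-0.6, -0.6, 0.3]
opening: -0.003
```

{"name": "step_arm", "arguments": {"commands": [{"travel": [0, 0, 0.14], "twist": [0, 0, 0], "grip": -1}, {"travel": [0, 0, 0.14], "twist": [0, 0, 0], "grip": -1}, {"travel": [0, 0, 0.14], "twist": [0, 0, 0], "grip": -1}, {"travel": [0, 0, 0.14], "twist": [0, 0, 0], "grip": -1}, {"travel": [0, 0, 0.14], "twist": [0, 0, 0], "grip": -1}, {"travel": [0, 0, 0], "twist": [0, 0, 0], "grip": -1}]}}

```text
time_s: 2.77
ee_pos: [0.5134, 0.1958, 0.0466]
ee_rot: [[0.99, 0.143, 0.002], [0.143, -0.99, 0.012], [0.004, -0.012, -1.0]]
force: [-1.1, -1.6, -0.4]
opening: -0.003
```

{"name": "step_arm", "arguments": {"commands": [{"travel": [-0.025, 0.05, 0.06], "twist": [0, 0, 0], "grip": -1}, {"travel": [-0.025, 0.05, 0.055], "twist": [0, 0, 0], "grip": -1}, {"travel": [0, 0, 0], "twist": [0, 0, 0], "grip": -1}]}}

```text
time_s: 3.02
ee_pos: [0.5045, 0.1701, 0.0176]
ee_rot: [[0.989, 0.145, -0.0], [0.145, -0.989, 0.012], [0.002, -0.012, -1.0]]
force: [-0.6, -0.7, 0.6]
opening: -0.005
```

{"name": "step_arm", "arguments": {"commands": [{"travel": [-0.005, 0.032, 0], "twist": [0, 0, 0], "grip": -1}, {"travel": [-0.005, 0.032, 0], "twist": [0, 0, 0], "grip": -1}, {"travel": [-0.005, 0.032, 0], "twist": [0, 0, 0], "grip": -1}, {"travel": [-0.005, 0.032, 0], "twist": [0, 0, 0], "grip": -1}, {"travel": [-0.005, 0.032, 0], "twist": [0, 0, 0], "grip": -1}, {"travel": [-0.005, 0.032, 0], "twist": [0, 0, 0], "grip": -1}, {"travel": [-0.005, 0.032, 0], "twist": [0, 0, 0], "grip": -1}, {"travel": [-0.005, 0.032, 0], "twist": [0, 0, 0], "grip": -1}]}}

```text
time_s: 3.68
ee_pos: [0.51, 0.1035, 0.0253]
ee_rot: [[0.989, 0.147, 0.012], [0.147, -0.989, 0.017], [0.014, -0.015, -1.0]]
force: [0.2, -0.9, 0.7]
opening: -0.003
```

```bash
cat > box.py <<'E'
from cell import bot
from h import *
import sys
f=bot.grab_frame('top');P=cloud(f);s=bot.state();print(s['time_s'],s['ee_pos'],s['force'])
m=red(f).astype(np.uint8); k,l,st,c=cv2.connectedComponentsWithStats(m)
for i in range(1,k):
    if st[i,4]<80: continue
    q=P[l==i]; zt=np.nanpercentile(q[:,2],90); r=cv2.minAreaRect(q[abs(q[:,2]-zt)<.006][:,:2].astype(np.float32)); print(c[i].round(),st[i,4],zt.round(3),np.round(r[0],4),np.round(r[1],3),round(r[2],1))
cv2.imwrite(f'pics/{sys.argv[1]}_t.png',f['image'])
g=bot.grab_frame('scene'); cv2.imwrite(f'pics/{sys.argv[1]}_s.png',g['image'])
np.savez(sys.argv[1]+'_t.npz',**f);np.savez(sys.argv[1]+'_s.npz',**g)
E
python3 box.py a
```

```text
3.7333 [0.50988524 0.10114905 0.02501044] [-0.34670494 -1.35798974 -0.18990342]
[223. 172.] 764 0.06 [0.7279 0.3075] [0.066 0.066] 67.9
```

View pics/a_s.png

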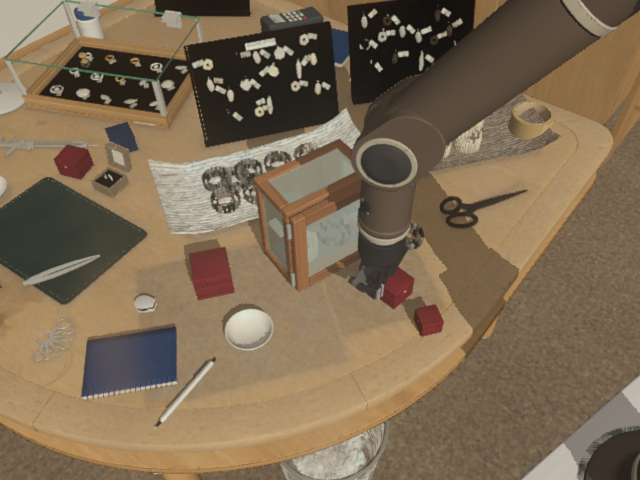

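Run:
```python
from h import *
f=np.load('a_s.npz');P=cloud(f)
m=red(f).astype(np.uint8); k,l,st,c=cv2.connectedComponentsWithStats(m)
for i in range(1,k):
    if st[i,4]<80 or c[i][0]<300: continue
    q=P[l==i]; zt=np.nanpercentile(q[:,2],90); q=q[abs(q[:,2]-zt)<.006];r=cv2.minAreaRect(q[:,:2].astype(np.float32)); print(c[i].round(),st[i,4],zt.round(3),r,cv2.boxPoints(r))
cv2.imwrite('pics/a_c.png',cv2.resize(f['image'][210:350,330:470],None,fx=4,fy=4,interpolation=cv2.INTER_CUBIC))
```

```text
[398. 288.] 704 0.048 ((0.5000817179679871, 0.0629519373178482), (0.03627733141183853, 0.05151190608739853), 11.010327339172363) [[0.47735792 0.08476957]
 [0.487196   0.03420585]
 [0.5228055  0.04113431]
 [0.51296747 0.09169802]]
[430. 319.] 577 0.036 ((0.4208466112613678, 0.060459479689598083), (0.0377546027302742, 0.03998607397079468), 66.32243347167969) [[0.3949557  0.05120026]
 [0.43157572 0.03514228]
 [0.44673753 0.0697187 ]
 [0.4101175  0.08577667]]
```

View pics/a_c.png

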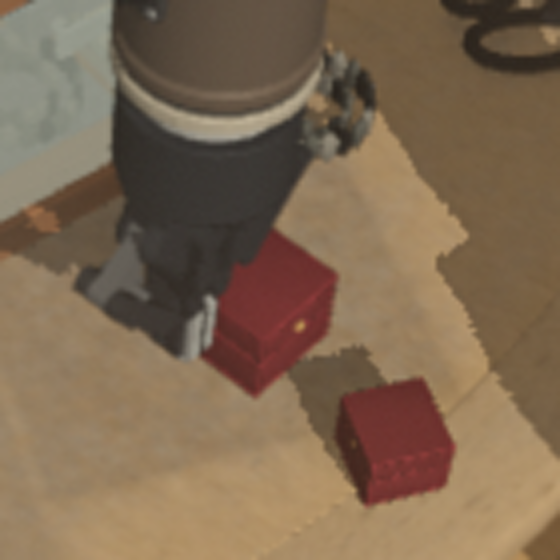

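{"name": "step_arm", "arguments": {"commands": [{"travel": [-0.01, 0.032, 0.006], "twist": [0, 0, 0], "grip": -1}, {"travel": [-0.01, 0.032, 0.006], "twist": [0, 0, 0], "grip": -1}, {"travel": [-0.01, 0.032, 0.006], "twist": [0, 0, 0], "grip": -1}, {"travel": [-0.009, 0.032, 0.004], "twist": [0, 0, 0], "grip": -1}, {"travel": [-0.009, 0.032, 0.004], "twist": [0, 0, 0], "grip": -1}, {"travel": [-0.009, 0.032, 0.004], "twist": [0, 0, 0], "grip": -1}]}}

```text
time_s: 4.28
ee_pos: [0.5022, 0.0515, 0.0159]
ee_rot: [[0.989, 0.148, 0.012], [0.148, -0.989, 0.018], [0.014, -0.016, -1.0]]
force: [-0.5, 1.2, 1.7]
opening: 0.001
```

```bash
cat > boxs.py <<'E'
from cell import bot
from h import *
import sys
s=bot.state();print(s['time_s'],s['ee_pos'],s['force'])
f=bot.grab_frame('scene');P=cloud(f);np.savez(sys.argv[1]+'_s.npz',**f)
m=red(f).astype(np.uint8); k,l,st,c=cv2.connectedComponentsWithStats(m)
for i in range(1,k):
    if st[i,4]<80 or c[i][0]<300: continue
    q=P[l==i]; zt=np.nanpercentile(q[:,2],90); q=q[abs(q[:,2]-zt)<.006];r=cv2.minAreaRect(q[:,:2].astype(np.float32)); print(c[i].round(),st[i,4],zt.round(3),r,cv2.boxPoints(r))
cv2.imwrite(f'pics/{sys.argv[1]}_c.png',cv2.resize(f['image'][190:350,330:490],None,fx=3.5,fy=3.5,interpolation=cv2.INTER_CUBIC))
E
python3 boxs.py b
```

```text
4.2833 [0.50222487 0.05147338 0.01585573] [-0.45826168  1.17952469  1.70455446]
[421. 277.] 611 0.047 ((0.4923534691333771, 0.012422852218151093), (0.027847247198224068, 0.05375738441944122), 10.64809513092041) [[ 0.47370306  0.03626595]
 [ 0.48363617 -0.01656576]
 [ 0.51100385 -0.01142025]
 [ 0.50107074  0.04141147]]
[430. 319.] 572 0.036 ((0.4199470281600952, 0.06028309836983681), (0.037856344133615494, 0.038301125168800354), 67.49525451660156) [[0.39500988 0.05012642]
 [0.4303943  0.03546628]
 [0.44488418 0.07043978]
 [0.40949976 0.08509992]]
```

View pics/b_c.png

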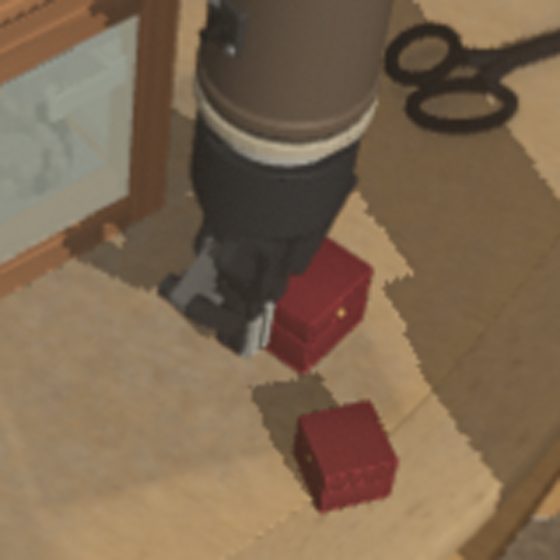

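{"name": "step_arm", "arguments": {"commands": [{"travel": [-0.007, 0.032, 0.002], "twist": [0, 0, 0], "grip": -1}, {"travel": [-0.007, 0.032, 0.002], "twist": [0, 0, 0], "grip": -1}, {"travel": [-0.007, 0.032, 0.002], "twist": [0, 0, 0], "grip": -1}, {"travel": [-0.007, 0.028, 0.0], "twist": [0, 0, 0], "grip": -1}, {"travel": [0, 0, 0], "twist": [0, 0, 0], "grip": -1}]}}

```text
time_s: 4.75
ee_pos: [0.4988, 0.013, 0.0129]
ee_rot: [[0.989, 0.145, 0.01], [0.145, -0.989, 0.016], [0.012, -0.014, -1.0]]
force: [0.0, 0.0, -0.8]
opening: -0.0
```

```bash
python3 boxs.py c
```

```text
4.75 [0.49879806 0.01299207 0.01291606] [ 0.00096138  0.01989627 -0.79301082]
[438. 268.] 568 0.047 ((0.48780307173728943, -0.027870669960975647), (0.02727651037275791, 0.05535564944148064), 16.91522216796875) [[ 0.46670184 -0.00535843]
 [ 0.4828079  -0.05831919]
 [ 0.50890434 -0.05038291]
 [ 0.49279824  0.00257785]]
[430. 320.] 576 0.036 ((0.42044299840927124, 0.06127551943063736), (0.03732017055153847, 0.04008132964372635), 64.90682983398438) [[0.39438018 0.05287566]
 [0.43067864 0.03587751]
 [0.4465058  0.06967538]
 [0.41020736 0.08667353]]
```

{"name": "step_arm", "arguments": {"commands": [{"travel": [0.01, -0.06, 0], "twist": [0, 0, 0], "grip": -1}, {"travel": [0.01, -0.06, 0], "twist": [0, 0, 0], "grip": -1}, {"travel": [0, 0, -0.12], "twist": [0, 0, 0], "grip": -1}, {"travel": [0, 0, -0.14], "twist": [0, 0, 0.03], "grip": -1}, {"travel": [0, 0, -0.14], "twist": [0, 0, 0.03], "grip": -1}, {"travel": [0, 0, -0.14], "twist": [0, 0, 0], "grip": -1}, {"travel": [0, 0, 0], "twist": [0, 0, 0], "grip": -1}]}}

```text
time_s: 5.38
ee_pos: [0.4957, 0.045, 0.1512]
ee_rot: [[0.999, -0.049, 0.002], [-0.049, -0.999, 0.018], [0.001, -0.018, -1.0]]
force: [1.2, 0.2, -0.4]
opening: -0.004
```

```bash
python3 box.py d; python3 boxs.py d2
```

```text
5.4333 [0.49466961 0.04459436 0.14886785] [ 0.56319413  0.05941866 -0.79413118]
[223. 171.] 793 0.06 [0.7279 0.3072] [0.065 0.066] 67.5
[346. 329.] 343 0.036 [0.4228 0.0587] [0.037 0.037] 69.2
5.4833 [0.49343599 0.04402102 0.14679749] [ 0.73993599  0.11194858 -0.15259368]
[432. 264.] 1027 0.048 ((0.5029841661453247, -0.02434418722987175), (0.05308022350072861, 0.05422850698232651), 8.740809440612793) [[ 0.47263187 -0.00157801]
 [ 0.4808727  -0.0551767 ]
 [ 0.53333646 -0.04711037]
 [ 0.52509564  0.00648832]]
[430. 320.] 578 0.036 ((0.4212922751903534, 0.06044178456068039), (0.03751742094755173, 0.04034819081425667), 68.5556640625) [[0.39565662 0.05035727]
 [0.43321165 0.03560609]
 [0.44692793 0.0705263 ]
 [0.4093729  0.08527748]]
```

View pics/d_t.png

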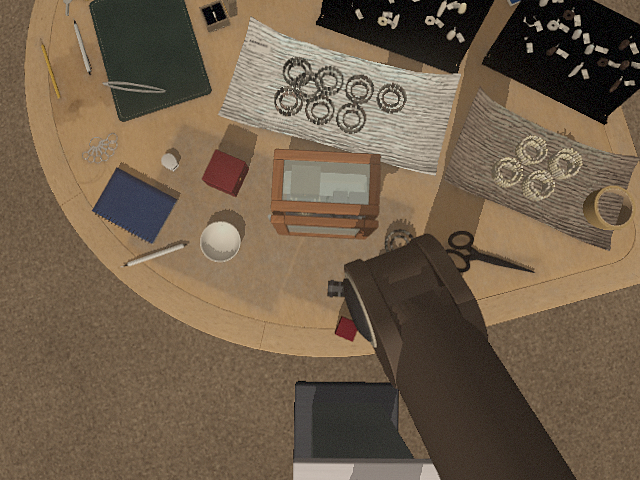

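View pics/d_s.png

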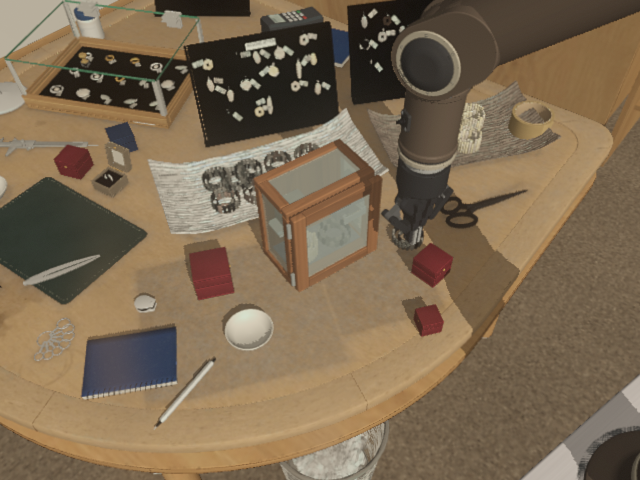

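{"name": "step_arm", "arguments": {"commands": [{"travel": [0.1, 0.01, -0.025], "twist": [0, 0, 0], "grip": -1}, {"travel": [0.1, 0.01, -0.02], "twist": [0, 0, 0], "grip": -1}, {"travel": [0.08, 0.01, -0.02], "twist": [0, 0, 0], "grip": -1}, {"travel": [0, 0, 0], "twist": [0, 0, 0], "grip": -1}, {"travel": [0, 0, 0], "twist": [0, 0, 0], "grip": -1}]}}

```text
time_s: 5.95
ee_pos: [0.559, 0.0314, 0.1527]
ee_rot: [[0.999, -0.046, -0.021], [-0.045, -0.999, 0.015], [-0.021, -0.014, -1.0]]
force: [-0.2, -0.8, -0.5]
opening: -0.003
```

{"name": "step_arm", "arguments": {"commands": [{"travel": [0.02, 0, -0.025], "twist": [0, 0.018, 0], "grip": -1}, {"travel": [0, 0, -0.01], "twist": [0, 0, 0], "grip": -1}, {"travel": [0, 0, 0], "twist": [0, 0, 0], "grip": -1}]}}

```text
time_s: 6.2
ee_pos: [0.5603, 0.0312, 0.1564]
ee_rot: [[0.999, -0.044, 0.027], [-0.045, -0.999, 0.013], [0.027, -0.014, -1.0]]
force: [0.5, 0.1, -0.4]
opening: -0.004
```

{"name": "step_arm", "arguments": {"commands": [{"travel": [0.035, 0, 0], "twist": [0, 0, 0], "grip": -1}, {"travel": [0.035, 0, 0], "twist": [0, 0, 0], "grip": -1}, {"travel": [0.01, 0, 0], "twist": [0, 0, 0], "grip": -1}, {"travel": [0, 0, 0], "twist": [0, 0, 0], "grip": -1}]}}

```text
time_s: 6.53
ee_pos: [0.5803, 0.0303, 0.1554]
ee_rot: [[0.999, -0.044, 0.022], [-0.044, -0.999, 0.012], [0.021, -0.013, -1.0]]
force: [0.3, -0.0, -0.8]
opening: -0.0
```

{"name": "step_arm", "arguments": {"commands": [{"travel": [0.015, 0, -0.004], "twist": [0, 0, 0], "grip": -1}, {"travel": [0.015, 0, -0.004], "twist": [0, 0, 0], "grip": -1}]}}

```text
time_s: 6.7
ee_pos: [0.5879, 0.03, 0.157]
ee_rot: [[0.999, -0.043, 0.02], [-0.044, -0.999, 0.013], [0.019, -0.013, -1.0]]
force: [-2.3, -0.1, -0.5]
opening: 0.001
```

{"name": "step_arm", "arguments": {"commands": [{"travel": [0.014, 0, 0], "twist": [0, 0, 0], "grip": -1}]}}

```text
time_s: 6.78
ee_pos: [0.5907, 0.0297, 0.1569]
ee_rot: [[0.999, -0.043, 0.017], [-0.044, -0.999, 0.012], [0.017, -0.013, -1.0]]
force: [-8.3, 0.2, 2.7]
opening: -0.007
```

{"name": "step_arm", "arguments": {"commands": [{"travel": [0.012, 0, 0], "twist": [0, 0, 0], "grip": -1}, {"travel": [-0.167, 0, 0], "twist": [0, 0, 0], "grip": -1}, {"travel": [-0.167, 0, 0], "twist": [0, 0, 0], "grip": -1}, {"travel": [-0.167, 0, 0], "twist": [0, 0, 0], "grip": -1}, {"travel": [-0.167, 0, 0], "twist": [0, 0, 0], "grip": -1}, {"travel": [0, 0, 0], "twist": [0, 0, 0], "grip": -1}]}}

```text
time_s: 7.28
ee_pos: [0.4227, 0.0372, 0.1508]
ee_rot: [[0.999, -0.044, 0.009], [-0.045, -0.999, 0.013], [0.008, -0.014, -1.0]]
force: [-1.0, -0.7, -0.9]
opening: -0.004
```

```bash
python3 box.py e; python3 boxs.py e2
cat > door.py <<'E'
from h import *
import sys
for n in sys.argv[1:]:
    f=np.load(n+'.npz');P=cloud(f)
    im=f['image'];hsv=cv2.cvtColor(im,cv2.COLOR_BGR2HSV)
    m=((P[...,2]>.19)&(P[...,2]<.206)&(P[...,0]>.35)&(P[...,0]<.66)&(P[...,1]>-.05)&(P[...,1]<.3)&(hsv[...,0]<20)&(hsv[...,1]>70)).astype(np.uint8)
    k,l,st,c=cv2.connectedComponentsWithStats(m)
    for i in range(1,k):
        if st[i,4]<40: continue
        q=P[l==i]; r=cv2.minAreaRect(q[:,:2].astype(np.float32)); print(n,st[i],np.round(r[0],3),np.round(r[1],3),round(r[2],1)); print(cv2.boxPoints(r).round(3).tolist())
E
python3 door.py e_t e_s
```

```text
7.3333 [0.42717636 0.03721843 0.15202672] [ 0.65614014 -0.1093375   0.87120496]
[222. 172.] 814 0.06 [0.728  0.3072] [0.065 0.066] 67.6
[390. 288.] 708 0.048 [ 0.5044 -0.0268] [0.05  0.051] 8.9
[346. 323.] 154 0.036 [0.4304 0.0574] [0.033 0.022] 69.8
7.3833 [0.43043851 0.03741122 0.15282955] [ 1.30610469 -0.5450097   0.67937094]
[430. 267.] 669 0.047 ((0.5009801387786865, -0.01566610112786293), (0.052394602447748184, 0.03573514521121979), 8.761224746704102) [[ 0.47236696 -0.00199731]
 [ 0.47781006 -0.03731548]
 [ 0.52959335 -0.0293349 ]
 [ 0.52415025  0.00598328]]
[430. 319.] 572 0.036 ((0.42092081904411316, 0.06040138751268387), (0.03699810802936554, 0.04051109403371811), 67.69889831542969) [[0.39516044 0.05097247]
 [0.4326414  0.03559957]
 [0.4466812  0.06983031]
 [0.40920025 0.08520321]]
e_t [ 271  191  109   26 1470] [0.641 0.11 ] [0.18  0.038] 89.8
[[0.621999979019165, 0.019999999552965164], [0.6589999794960022, 0.019999999552965164], [0.6600000262260437, 0.19900000095367432], [0.621999979019165, 0.20000000298023224]]
e_t [268 216 102  49 942] [0.58 0.12] [0.179 0.015] 67.5
[[0.5389999747276306, 0.03999999910593033], [0.5529999732971191, 0.03400000184774399], [0.6209999918937683, 0.20000000298023224], [0.6079999804496765, 0.20499999821186066]]
e_s [ 275  159  124   69 2435] [0.607 0.116] [0.179 0.121] 84.4
[[0.5379999876022339, 0.032999999821186066], [0.6579999923706055, 0.020999999716877937], [0.6759999990463257, 0.19900000095367432], [0.5550000071525574, 0.210999995470047]]
```

View pics/e_s.png

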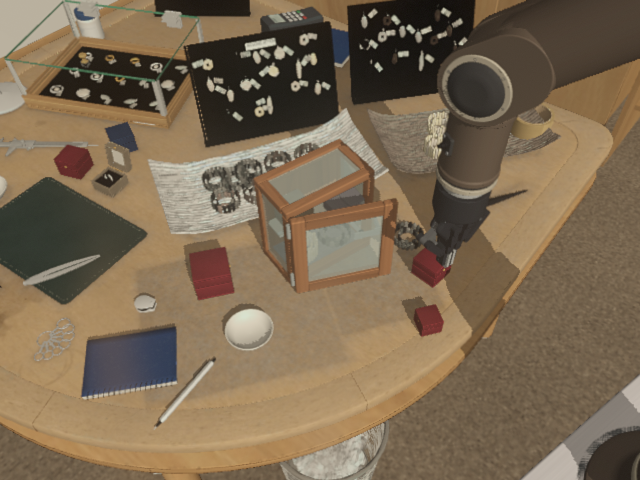

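View pics/e_t.png

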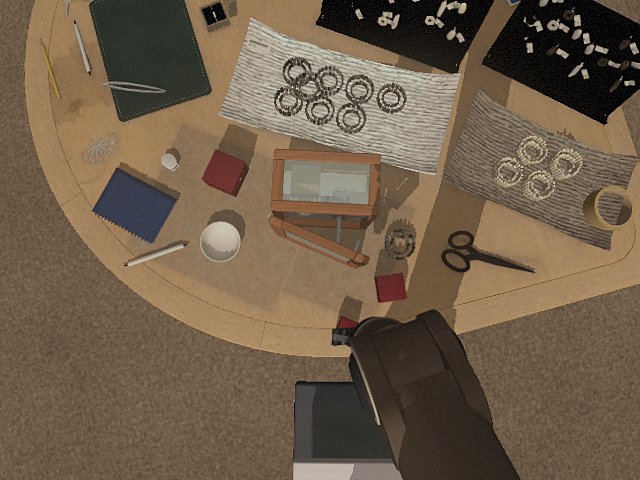

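{"name": "step_arm", "arguments": {"commands": [{"travel": [0.08, 0.1, -0.02], "twist": [0, 0, 0], "grip": -1}, {"travel": [0.08, 0.1, -0.015], "twist": [0, 0, 0], "grip": -1}, {"travel": [0.09, 0.1, -0.015], "twist": [0, 0, 0], "grip": -1}, {"travel": [0.14, 0, -0.01], "twist": [0, 0, 0], "grip": -1}, {"travel": [0.14, 0, -0.01], "twist": [0, 0, 0], "grip": -1}, {"travel": [0, 0, 0], "twist": [0, 0, 0], "grip": -1}]}}

```text
time_s: 7.93
ee_pos: [0.5767, -0.05, 0.1749]
ee_rot: [[0.998, -0.048, 0.029], [-0.049, -0.999, 0.016], [0.029, -0.017, -0.999]]
force: [-1.2, 0.3, 1.1]
opening: 0.002
```

{"name": "step_arm", "arguments": {"commands": [{"travel": [0.02, -0.09, 0.02], "twist": [0, 0, 0], "grip": -1}, {"travel": [0.01, -0.09, 0.01], "twist": [0, 0, 0], "grip": -1}, {"travel": [0, -0.09, 0], "twist": [0, 0, 0], "grip": -1}, {"travel": [0, 0, 0], "twist": [0, 0, 0], "grip": -1}]}}

```text
time_s: 8.27
ee_pos: [0.599, 0.0157, 0.167]
ee_rot: [[0.998, -0.058, 0.034], [-0.059, -0.998, 0.018], [0.033, -0.02, -0.999]]
force: [-0.4, 0.4, 0.6]
opening: 0.002
```

{"name": "step_arm", "arguments": {"commands": [{"travel": [-0.05, -0.04, 0.005], "twist": [0, 0, 0], "grip": -1}, {"travel": [-0.02, -0.06, 0.005], "twist": [0, 0, 0], "grip": -1}, {"travel": [0, 0, 0], "twist": [0, 0, 0], "grip": -1}]}}

```text
time_s: 8.52
ee_pos: [0.5883, 0.0436, 0.1634]
ee_rot: [[0.998, -0.059, 0.036], [-0.059, -0.998, 0.021], [0.035, -0.023, -0.999]]
force: [-0.1, 0.7, 0.3]
opening: 0.004
```

```bash
python3 box.py g; python3 door.py g_t
```

```text
8.5667 [0.5887016  0.04168164 0.16341689] [ 0.99854873 -0.31297347 -0.23805263]
[222. 172.] 722 0.06 [0.7277 0.307 ] [0.066 0.066] 67.2
[382. 291.] 243 0.047 [ 0.5019 -0.0128] [0.049 0.023] 11.3
[347. 328.] 366 0.035 [0.4226 0.0585] [0.037 0.037] 67.5
g_t [271 191  77  24 972] [0.642 0.136] [0.128 0.033] 88.0
[[0.6230000257492065, 0.0729999989271164], [0.656000018119812, 0.07199999690055847], [0.6600000262260437, 0.19900000095367432], [0.6269999742507935, 0.20000000298023224]]
g_t [268 216 102  49 939] [0.58  0.119] [0.179 0.014] 67.6
[[0.5389999747276306, 0.039000000804662704], [0.5529999732971191, 0.03400000184774399], [0.6209999918937683, 0.20000000298023224], [0.6079999804496765, 0.20499999821186066]]
```

View pics/g_s.png

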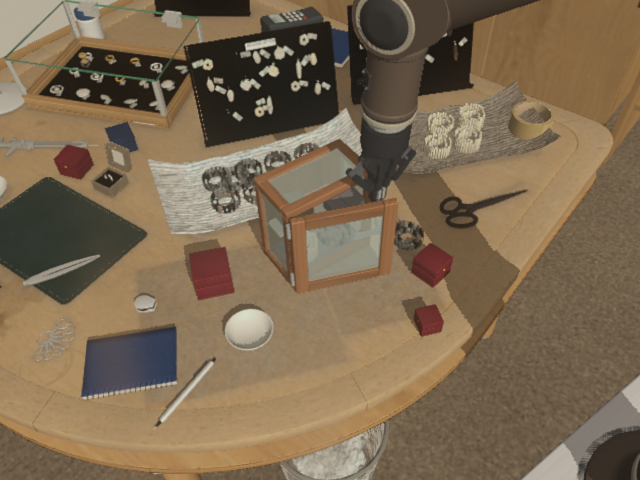

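{"name": "step_arm", "arguments": {"commands": [{"travel": [-0.04, -0.04, 0], "twist": [0, 0, 0], "grip": -1}, {"travel": [-0.05, -0.03, 0], "twist": [0, 0, 0], "grip": -1}, {"travel": [-0.05, -0.025, 0], "twist": [0, 0, 0], "grip": -1}, {"travel": [-0.05, -0.025, 0], "twist": [0, 0, 0], "grip": -1}, {"travel": [-0.05, -0.025, 0], "twist": [0, 0, 0], "grip": -1}]}}

```text
time_s: 9.03
ee_pos: [0.5325, 0.0768, 0.1618]
ee_rot: [[0.997, -0.071, 0.041], [-0.072, -0.997, 0.017], [0.039, -0.02, -0.999]]
force: [1.5, 0.2, 0.1]
opening: 0.002
```

{"name": "step_arm", "arguments": {"commands": [{"travel": [-0.036, -0.032, 0], "twist": [0, 0, 0], "grip": -1}, {"travel": [-0.036, -0.032, 0], "twist": [0, 0, 0], "grip": -1}, {"travel": [-0.036, -0.032, 0], "twist": [0, 0, 0], "grip": -1}, {"travel": [-0.036, -0.032, 0], "twist": [0, 0, 0], "grip": -1}, {"travel": [-0.023, -0.038, 0], "twist": [0, 0, 0], "grip": -1}, {"travel": [-0.023, -0.038, 0], "twist": [0, 0, 0], "grip": -1}]}}

```text
time_s: 9.53
ee_pos: [0.4838, 0.134, 0.1619]
ee_rot: [[0.996, -0.074, 0.044], [-0.074, -0.997, 0.015], [0.043, -0.018, -0.999]]
force: [1.0, 0.3, -0.5]
opening: -0.001
```

```bash
python3 box.py i; python3 door.py i_t
```

```text
9.5833 [0.48243148 0.13651673 0.16201028] [-1.74257742  1.26070079  0.3828945 ]
[222. 172.] 741 0.06 [0.728  0.3072] [0.065 0.066] 67.0
[390. 288.] 717 0.048 [ 0.5044 -0.0267] [0.05  0.051] 9.4
i_t [ 271  191  109   26 1466] [0.641 0.11 ] [0.18  0.038] 89.9
[[0.621999979019165, 0.019999999552965164], [0.6600000262260437, 0.019999999552965164], [0.6600000262260437, 0.19900000095367432], [0.621999979019165, 0.20000000298023224]]
i_t [263 216  29  68 586] [0.564 0.187] [0.114 0.014] 20.1
[[0.5080000162124634, 0.17399999499320984], [0.5120000243186951, 0.16099999845027924], [0.6200000047683716, 0.20000000298023224], [0.6150000095367432, 0.21299999952316284]]
```

View pics/i_s.png

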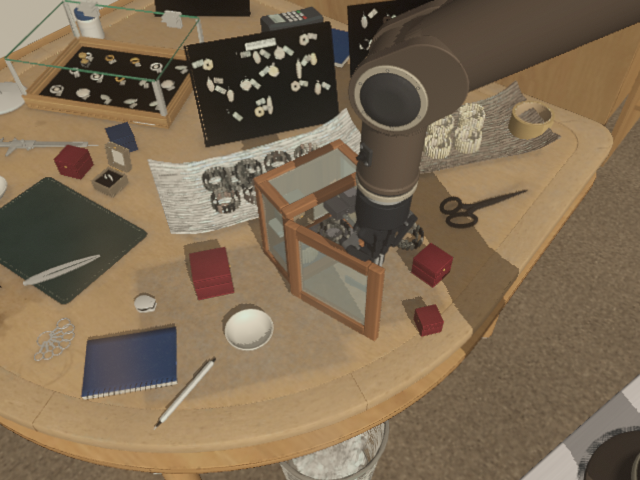

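{"name": "step_arm", "arguments": {"commands": [{"travel": [-0.014, -0.043, 0], "twist": [0, 0, 0], "grip": -1}, {"travel": [-0.014, -0.043, 0], "twist": [0, 0, 0], "grip": -1}, {"travel": [-0.014, -0.04, 0], "twist": [0, 0, 0], "grip": -1}, {"travel": [-0.012, -0.035, 0], "twist": [0, 0, 0], "grip": -1}, {"travel": [-0.008, -0.025, 0], "twist": [0, 0, 0], "grip": -1}, {"travel": [0, -0.01, 0], "twist": [0, 0, 0], "grip": -1}]}}

```text
time_s: 10.13
ee_pos: [0.4706, 0.1845, 0.1615]
ee_rot: [[0.996, -0.073, 0.042], [-0.074, -0.997, 0.013], [0.041, -0.016, -0.999]]
force: [0.2, -1.0, 1.1]
opening: -0.002
```

```bash
python3 box.py j; python3 door.py j_t
```

```text
10.1833 [0.47072927 0.18474328 0.16151696] [-0.26552687 -0.10597224 -0.18551393]
[222. 172.] 772 0.06 [0.7279 0.3073] [0.066 0.066] 67.6
[390. 288.] 703 0.047 [ 0.5043 -0.0268] [0.05  0.051] 9.3
[347. 328.] 363 0.036 [0.4225 0.0585] [0.037 0.037] 67.2
j_t [ 271  191  109   26 1462] [0.641 0.11 ] [0.18  0.038] 89.8
[[0.621999979019165, 0.019999999552965164], [0.6589999794960022, 0.019999999552965164], [0.6600000262260437, 0.19900000095367432], [0.621999979019165, 0.19900000095367432]]
j_t [261 215  10  53 445] [0.577 0.207] [0.086 0.014] 0.4
[[0.5329999923706055, 0.21400000154972076], [0.5339999794960022, 0.20000000298023224], [0.6200000047683716, 0.20000000298023224], [0.6200000047683716, 0.21400000154972076]]
```

{"name": "step_arm", "arguments": {"commands": [{"travel": [-0.004, -0.03, 0], "twist": [0, 0, 0], "grip": -1}, {"travel": [-0.004, -0.03, 0], "twist": [0, 0, 0], "grip": -1}, {"travel": [0, -0.02, 0], "twist": [0, 0, 0], "grip": -1}, {"travel": [0, 0, 0], "twist": [0, 0, 0], "grip": -1}]}}

```text
time_s: 10.57
ee_pos: [0.4709, 0.2042, 0.1614]
ee_rot: [[0.996, -0.076, 0.041], [-0.077, -0.997, 0.011], [0.04, -0.015, -0.999]]
force: [0.3, -0.3, 0.4]
opening: -0.004
```

```bash
python3 box.py k; python3 door.py k_t
```

```text
10.6167 [0.47087389 0.20384737 0.16135176] [0.1956102  0.86583361 0.68763253]
[222. 172.] 778 0.06 [0.7281 0.3077] [0.066 0.066] 68.0
[390. 288.] 707 0.047 [ 0.5044 -0.027 ] [0.05  0.051] 9.0
[347. 329.] 360 0.036 [0.4225 0.0583] [0.037 0.037] 68.5
k_t [ 271  191  109   26 1462] [0.641 0.11 ] [0.18  0.038] 89.8
[[0.621999979019165, 0.019999999552965164], [0.6589999794960022, 0.019999999552965164], [0.6600000262260437, 0.19900000095367432], [0.621999979019165, 0.20000000298023224]]
k_t [253 214  17  60 516] [0.572 0.213] [0.014 0.098] 83.2
[[0.5230000019073486, 0.21199999749660492], [0.6200000047683716, 0.20100000500679016], [0.621999979019165, 0.2150000035762787], [0.5249999761581421, 0.22599999606609344]]
```

{"name": "step_arm", "arguments": {"commands": [{"travel": [0, 0.08, 0], "twist": [0, 0, 0], "grip": -1}, {"travel": [0, 0.14, 0], "twist": [0, 0, 0], "grip": -1}, {"travel": [0, 0.1, -0.1], "twist": [0, 0, 0], "grip": -1}, {"travel": [-0.05, 0.1, -0.12], "twist": [0, 0, 0], "grip": -1}, {"travel": [-0.05, 0.14, 0], "twist": [0, 0, 0], "grip": -1}, {"travel": [-0.05, 0.15, 0], "twist": [0, 0, 0], "grip": -1}, {"travel": [-0.05, 0.15, 0], "twist": [0, 0, 0], "grip": -1}, {"travel": [-0.03, 0.15, 0], "twist": [0, 0, 0], "grip": -1}]}}

```text
time_s: 11.33
ee_pos: [0.3917, -0.0461, 0.2119]
ee_rot: [[0.997, -0.063, 0.044], [-0.064, -0.998, 0.017], [0.043, -0.02, -0.999]]
force: [0.6, -0.6, -0.6]
opening: 0.001
```

{"name": "step_arm", "arguments": {"commands": [{"travel": [0, 0.15, 0], "twist": [0, 0, 0], "grip": -1}, {"travel": [0, 0.15, 0], "twist": [0, 0, 0], "grip": -1}, {"travel": [0, 0.15, 0], "twist": [0, 0, 0], "grip": -1}, {"travel": [0, 0.1, 0], "twist": [0, 0, 0], "grip": -1}, {"travel": [0, 0, 0], "twist": [0, 0, 0], "grip": -1}, {"travel": [0, 0, 0], "twist": [0, 0, 0], "grip": -1}]}}

```text
time_s: 11.83
ee_pos: [0.3764, -0.199, 0.2109]
ee_rot: [[0.996, -0.077, 0.047], [-0.077, -0.997, 0.011], [0.046, -0.015, -0.999]]
force: [0.1, -0.0, 0.8]
opening: -0.001
```

```bash
python3 box.py l; python3 door.py l_t;  python3 - <<'E'
from h import *
f=np.load('l_t.npz');P=cloud(f)
for nm,(u0,u1,v0,v1),zr in [('dish',(190,250,215,270),(.012,.04)),('brac',(382,420,218,262),(.009,.04))]:
    q=P[v0:v1,u0:u1].reshape(-1,3); q=q[(q[:,2]>zr[0])&(q[:,2]<zr[1])]
    print(nm,cv2.minEnclosingCircle(q[:,:2].astype(np.float32)))
E
```

```text
11.8833 [ 0.3763991  -0.198865    0.21086286] [ 0.18385331 -1.32365683 -0.28063319]
[223. 172.] 864 0.06 [0.7278 0.3074] [0.065 0.067] 68.3
[391. 288.] 707 0.047 [ 0.5044 -0.0267] [0.05  0.051] 9.5
[347. 329.] 360 0.036 [0.4224 0.0585] [0.037 0.037] 68.4
l_t [ 271  191  109   26 1468] [0.641 0.11 ] [0.18  0.038] 89.8
[[0.621999979019165, 0.019999999552965164], [0.6589999794960022, 0.019999999552965164], [0.6600000262260437, 0.20000000298023224], [0.621999979019165, 0.20000000298023224]]
l_t [246 214  24 108 956] [0.533 0.218] [0.015 0.178] 82.8
[[0.4440000057220459, 0.22200000286102295], [0.6200000047683716, 0.20000000298023224], [0.621999979019165, 0.21400000154972076], [0.44600000977516174, 0.2370000034570694]]
dish ((0.5903428196907043, 0.3151775002479553), 0.0413019061088562)
brac ((0.5915608406066895, -0.04856501519680023), 0.031093046069145203)
```

View pics/l_s.png

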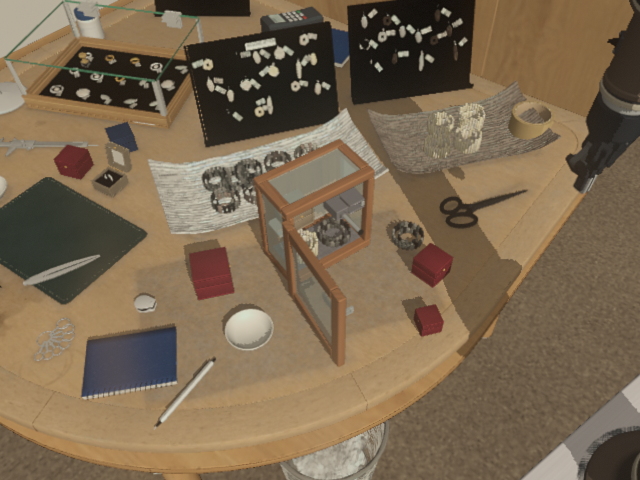

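View pics/l_t.png

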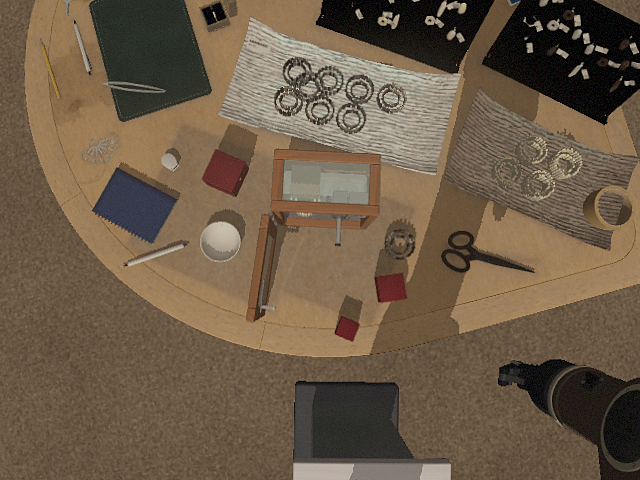

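The door stands at about 95° with its top bar at top (262,268). The box is clear of it at top (391,288), the dish and bracelet have not moved, and the arm is well away.

```bash
python3 -c "
from cell import bot
print(bot.finish_job())"
```

```text
the job is handed in; nothing more can be done
None
```

The showcase door is open at about 95° (1.66 rad), a little past square. I handed the job in at about 12 s of the 72 s allowed.

- **Ring box:** I slid the middle-sized red box about 125 mm to the right with the closed fingers. It now stands about 0.255 m from the hinge axis, against the 0.225 m needed. Its top stayed at the same height and its yaw stayed near 9°, so it was not tipped.
- **Door:** I pressed the free side at about 155 to 160 mm up. The force read 8 N at about 3 mm of travel, and I pressed slightly further before backing off about 165 mm in one go. It sprang open by itself to about 0.36 rad. I then swung it wide with a fingertip behind the bar, about 160 mm up and so above the catch, with under about 2 N at the wrist.
- **Last checks:** The final pictures show the arm well clear of everything, and the dish and bracelet within 0.3 mm of where they started. The small look-alike box is also unmoved.
- **Measurement limits:** The two cameras disagree by 2 to 3 mm in places, which is well inside the clearances. My last picture was just before the hand-in, so I have not seen the second after it. No check failed.

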